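Kit the parts for the next weldment

TASK

Kit the parts for the next weldment: put each of the four loose parts into the metal holder made for it - the square tube offcut into the nest with corner stops, the pipe stub into the two-railed cradle, the larger nut into the larger hexagonal nest and the smaller nut into the smaller one. Each must lie flat and fully down inside its own holder, the tube and the pipe lengthwise with theirs, and be let go.

Things in the scene. Friction and masses are not known exactly. Their poses are not given: they have to be found in the camera images.
- tube_center (a point): Offcut of dark square steel tube, 40 x 85 x 40 mm, about 0.32 kg, lying down; its length runs along its y. Loose. The point is its centre. The centre is 20 mm above what the tube lies on.
- pipe_center (a point): Stub of pale round steel pipe, 34 mm diameter, 80 mm long, about 0.09 kg, lying down; its length runs along its y. It may roll if nudged. Loose. The point is its centre. The centre is 17 mm above the table at the start.
- big_nut_center (a point): The larger of two hexagon nuts, dark, 35 mm across flats (the flats face along its x), 39 mm over corners (along y), 19 mm high, about 0.11 kg, lying flat. Loose. The point is its centre. The centre is 9.5 mm above what it lies on.
- small_nut_center (a point): The smaller of two hexagon nuts, pale, 24 mm across flats (the flats face along its x), 27 mm over corners (along y), 13 mm high, about 0.035 kg, lying flat. Loose. The point is its centre. The centre is 6.5 mm above what it lies on.
- tube_nest: Nest for the square tube: plate 70 x 116 mm with four L-shaped corner stops that rise 5 mm above it (to 9 mm over the table) and enclose a space 54 mm (x) by 99 mm (y). The tube lies flat on the plate between the stops, its length along the nest's y, its centre then 24 mm above the table. Fixed; bright 4 mm aluminium plate, raised parts dark; origin on the table under the plate's middle, z up.
- pipe_cradle: Cradle for the pipe: plate 44 x 122 mm with two round rails along its y, 10 mm thick, 22 mm apart centre to centre, and a stop across each end, 96 mm between them; rails and stops are 14 mm high over the table. The pipe rests in the groove on both rails, its length along the cradle's y, its centre then 28 mm above the table. Fixed; bright 4 mm aluminium plate, raised parts dark; origin on the table under the plate's middle, z up.
- big_hex_nest: The larger of two hexagonal nests, for the larger nut: plate 74 x 74 mm with a hexagonal rim, 48 mm across flats inside (flats face along x), 4 mm thick, rising 3 mm above the plate (to 7 mm over the table). The nut lies flat on the plate inside the rim, turned any way. Fixed; bright 4 mm aluminium plate, raised parts dark; origin on the table under the plate's middle, z up.
- small_hex_nest: The smaller of two hexagonal nests, for the smaller nut: plate 56 x 56 mm with a hexagonal rim, 34 mm across flats inside (flats face along x), 4 mm thick, rising 3 mm above the plate (to 7 mm over the table). The nut lies flat on the plate inside the rim, turned any way. Fixed; bright 4 mm aluminium plate, raised parts dark; origin on the table under the plate's middle, z up.
Mind the look-alikes: they are no part of the job. Leave any pink look-alike of the part that bears pipe_center alone.

How it is judged:
By the outcome, as a careful person would: the job done as asked, in the order asked, and still so for the second after the job is handed in, with the robot touching nothing.
It also fails if it takes over 106 s, if anything falls off the work surface, if the arm or the gripper's body presses on something with over 40 N, if the wrist force passes 120 N, or if a joint passes its speed limit or range.

ROBOT

A 6-joint arm with a two-finger parallel gripper is mounted at the origin on the work surface; the furniture and walls round the work are solid. World frame = base frame: x ahead of the robot, y to its left, z up, the work surface at z = 0. Lengths are in m, angles in rad, forces in N, time in s.
With the tool pointing down it reaches from about 0.325 to 0.85 m from the base axis. Payload 15.5 kg.
Tool frame: the origin (TCP) lies on the front face of the gripper's body, between the roots of the fingers; the fingertips stand ahead of it and the grasp point (between the pads) lies 60 mm ahead of it (tip_reach is the z of the fingertips in the tool frame, in m); z points along the fingers, y is the line along which they close (so a half turn about z gives the same grasp; the last joint's range is limited). The gripper opens to 91 mm and grips with 3 to 60 N. Pads are 32 mm wide; open, the fingers measure 118 mm over their backs; the gripper's body (76 mm by 178 mm) begins 60 mm behind the grasp point.
Start: joints at [1.137, 0.494, 1.345, -0, 1.302, -0.096], TCP at [0.208, 0.589, 0.292] pointing down, gripper open.
Joint ranges: [-2.91, 2.91], [-0.82, 2.16], [0.22, 2.67], [-1.22, 4.37], [0.12, 2.79], [-3.08, 3.08]. Speed limits (rad/s): [1.89, 1.89, 2.57, 3.01, 3.01, 3.01].

INTERFACE

Orientations are given as a unit quaternion [w, x, y, z].
In Python, from cell import get_obs, capture, close_job, tip_reach gives the robot as it stands.
- The arm moves only by the tool apply_moves, never from a script. Its argument "targets" is a list of rows, each an object with "rot": the turn, a rotation vector about the world's x, y, z as a fraction of full scale, a list of three; "delta_pos": the shift along the world's x, y, z as a fraction of full scale, a list of three; "gripper": the opening, from -1 (shut) to 1 (fully open). A call has 1 to 8 rows; each row shifts and turns the commanded pose from where the row before left it; what a row does not reach is not made up. Full scale, the value 1, is 2.5 cm for a shift and 5 degrees for a turn. A row lasts 1/12 s, in which the tool goes at most 41.7 mm and 7.16 degrees, less where a joint would pass 70% of its speed; a pose out of reach is approached as far as the arm can. A call with a number of a shift or a turn outside -1 to 1 is refused whole. A call with a gripper value outside its range is refused whole. The fingers move at their own pace and stop on an object; the grip force is fixed at half the most. Time passes only in rows, so rows that do not move let the fingers close. It gives the time, the measured TCP pose, the force, the opening and the grip force at its end, in the units of the state.
- get_obs(): the state, without advancing time (a new reading comes with each control period).
- capture(name): name is "side" or "top" or "wrist"; returns a dict with "pixels" (480x640x3 uint8, red, green, blue), "depth" (480x640 float32, m along the optical axis (not along the pixel's ray), 0 where there is no reading), "fovy" (degrees; the focal length in pixels is half the picture's height over the tangent of half this angle, whatever the lens; pixels are square), "cx", "cy" (the principal point, pixels), "extrinsics" (4x4, takes a point from world to camera coordinates). Camera axes: x right, y down, z forward; pixel columns grow to the right and rows downward; lengths in m; the calibration is good to about 2 mm. A picture is of the moment at which its call begins.
- close_job(): hands the job in; it is judged then, once.
The state is a dict: "clock": time; "joints": joint angles; "dq": joint speeds; "joint_efforts": joint torques, N m; "eef_pos": TCP position; "orientation": TCP orientation; "contact_force": force on the tool from outside, world axes, zero at the start; "moment": the same for the moment, N m; "width": finger opening in m; "grip_force": force on a finger pad.
Only numpy, scipy, OpenCV 4.12 (cv2) and the standard library are available. Lean on these libraries where they do the work, as an engineer would, in place of code of your own. Each camera call takes 0.05 s, during which the arm holds its last target. There are 200 camera calls.

## Working session

There is one attempt and no reset: what is moved stays moved. The work goes in short steps, Python scripts to look and compute and a tool call to move; the robot and the scene stay as the last step left them, time stands still between calls to the robot, and variables do not carry over. Pictures are saved under pics/ and viewed, at most 17 in all, crops included, and the job is handed in when it is done.

Besides the shell and the picture viewer there is one more tool, called after "Emit:" as name([rows], argument=value, ...), one row to a line, values as JSON. apply_moves: Moves the arm, as the interface text tells. Its arguments: {"type":"object","properties":{"targets":{"type":"array","items":{"type":"object","properties":{"rot":{"type":"array","items":{"type":"number"}},"delta_pos":{"type":"array","items":{"type":"number"}},"gripper":{"type":"number"}}}}},"required":["targets"]}

```bash
ls; mkdir -p pics
cat > h.py <<'E'
import numpy as np, cv2
from cell import *
def K(c):
    f=240/np.tan(np.radians(c['fovy'])/2); return f
def pts(c):
    f=K(c);d=c['depth'];v,u=np.mgrid[:480,:640]
    P=np.stack([(u-c['cx'])/f*d,(v-c['cy'])/f*d,d],-1)
    T=np.linalg.inv(np.array(c['extrinsics']))
    W=P@T[:3,:3].T+T[:3,3]; W[d==0]=np.nan
    return W
def save(c,n): cv2.imwrite(f'pics/{n}.png',c['pixels'][:,:,::-1])
E
python3 - <<'E'
from h import *
print(get_obs(),tip_reach)
for n in ['top','side','wrist']:
    c=capture(n); save(c,n+'0'); np.savez(n+'0.npz',**c); print(n,c['fovy'],c['cx'],c['cy'],np.linalg.inv(np.array(c['extrinsics'])).round(3).tolist())
E
```

```text
pics
{'clock': 0.0, 'joints': array([ 1.13653290e+00,  4.94190303e-01,  1.34613818e+00,  1.16231794e-05,
        1.30247962e+00, -9.54837214e-02]), 'dq': array([ 0.00010826,  0.00177773, -0.00136035, -0.00037877, -0.0017122 ,
       -0.00111777]), 'joint_efforts': array([-1.93904416e-03, -8.78822279e+01, -3.81850469e+01,  7.04123662e-02,
        5.33934077e-02, -8.59135594e-05]), 'eef_pos': array([0.20757506, 0.58922304, 0.29163139]), 'orientation': array([-1.64502528e-04,  1.68582455e-01,  9.85687368e-01, -5.85066293e-04]), 'contact_force': array([ 0.39704344, -0.41932476, -0.32058044]), 'moment': array([-0.02361891, -0.06927116, -0.01277613]), 'grip_force': 0.0, 'width': 0.09121261277169819} 0.0783
top 47.95237722929156 320.569650952136 241.3372388092139 [[0.018, -0.985, 0.171, 0.246], [-1.0, -0.017, 0.012, -0.067], [-0.009, -0.171, -0.985, 1.242], [0.0, 0.0, 0.0, 1.0]]
side 45.169324785867964 332.04707639836084 238.39186411025105 [[-1.0, 0.029, 0.002, 0.456], [0.013, 0.524, -0.852, 0.941], [-0.026, -0.851, -0.524, 0.654], [0.0, 0.0, 0.0, 1.0]]
wrist 60.41958760032876 319.4496759295103 233.50500701464227 [[0.333, 0.901, 0.277, 0.128], [0.943, -0.318, -0.098, 0.617], [0.0, 0.294, -0.956, 0.384], [0.0, 0.0, 0.0, 1.0]]
```

View pics/top0.png

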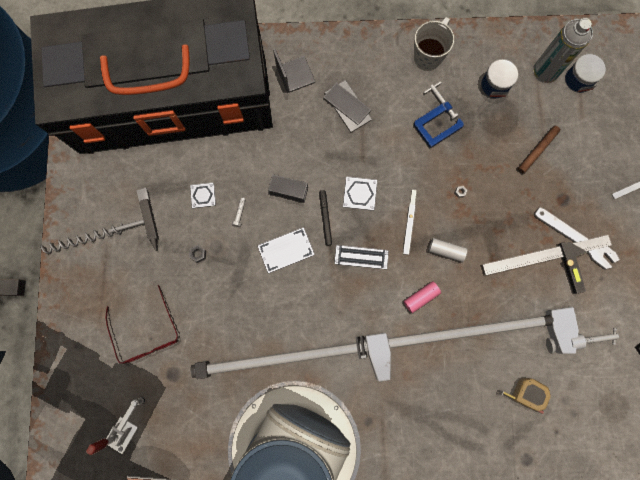

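View pics/side0.png

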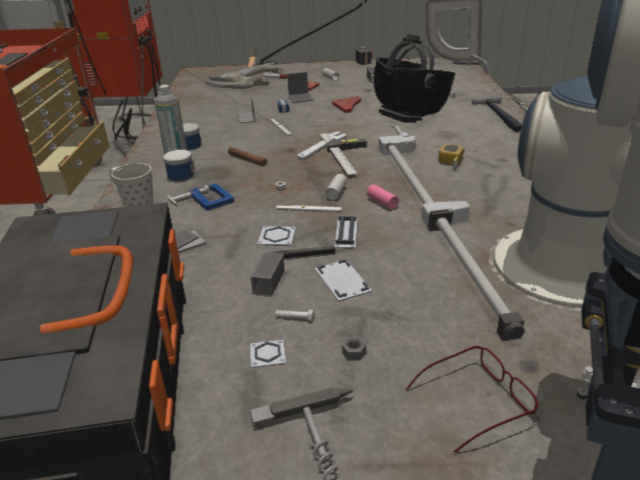

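The top picture (up = +x, left = +y) shows the tube at (288,188), pipe (447,249), pink decoy (422,297), big dark nut (199,255) and small nut (461,191). The tube nest is at (286,250), the cradle at (361,257), the big hex nest at (360,193) and the small hex nest at (203,195). The side view agrees; in it the tube stands at (267,272) and the pipe at (337,187).

```bash
cat >> h.py <<'E'
def ray(c,uv,z):
    f=K(c);T=np.linalg.inv(np.array(c['extrinsics']));uv=np.atleast_2d(uv).astype(float)
    d=np.c_[(uv[:,0]-c['cx'])/f,(uv[:,1]-c['cy'])/f,np.ones(len(uv))]@T[:3,:3].T
    return T[:3,3]+d*((z-T[2,3])/d[:,2:])
def rect(p):
    (cx,cy),(w,h),a=cv2.minAreaRect(p[:,:2].astype(np.float32)*1000)
    if w>h: a+=90; w,h=h,w      # a: long axis = a+90 ; yaw of short axis (x)
    a=(a+90)%180-90
    return round(cx,1),round(cy,1),round(w,1),round(h,1),round(a,1)
E
python3 - <<'E'
from h import *
c=dict(np.load('top0.npz')); W=pts(c); hsv=cv2.cvtColor(c['pixels'],cv2.COLOR_RGB2HSV)
m=((hsv[...,2]>190)&(hsv[...,1]<40)).astype(np.uint8)
m=cv2.morphologyEx(m,cv2.MORPH_CLOSE,np.ones((5,5)))
for n,(u,v) in dict(tube_nest=(286,250),cradle=(361,257),bighex=(360,193),smallhex=(203,195)).items():
    w=np.zeros_like(m); w[v-32:v+32,u-34:u+34]=m[v-32:v+32,u-34:u+34]
    k=max(cv2.findContours(w,0,2)[0],key=cv2.contourArea)[:,0]
    print(n,rect(ray(c,k,.004)))
for n,(u,v,z) in dict(tube=(288,188,.04),pipe=(447,249,.034),big=(199,255,.019),small=(461,191,.013)).items():
    s=W[v-25:v+25,u-25:u+25]; 
    mm=(s[...,2]>z*.5).astype(np.uint8); 
    q,l,st,ce=cv2.connectedComponentsWithStats(mm); 
    i=l[25,25] or 1+np.argmax(st[1:,4]); p=s[l==i]
    print(n,len(p),np.nanmedian(p[:,2]).round(4),np.nanmax(p[:,2]).round(4),rect(p))
E
```

```text
tube_nest (440.2, 30.2, 68.7, 114.5, 22.8)
cradle (426.9, -145.6, 42.8, 120.5, -5.1)
bighex (579.2, -141.7, 72.6, 72.8, 84.8)
smallhex (568.5, 231.1, 54.2, 54.4, -82.4)
tube 686 0.0397 0.047 (582.5, 27.7, 41.7, 85.7, -13.0)
pipe 517 0.0311 0.0407 (444.0, -341.6, 33.6, 80.1, -17.1)
big 153 0.0184 0.0243 (427.0, 233.3, 34.1, 38.2, -32.1)
small 79 0.0128 0.0183 (584.6, -377.8, 23.7, 27.4, -63.2)
```

Run:
```python
import cv2,numpy as np
a=cv2.imread('pics/top0.png')
b=np.hstack([cv2.resize(a[165:285,180:300],(390,390),interpolation=2),cv2.resize(a[165:285,355:475],(390,390),interpolation=2)])
cv2.imwrite('pics/crop1.png',b)
```

```text
(no output)
```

View pics/crop1.png

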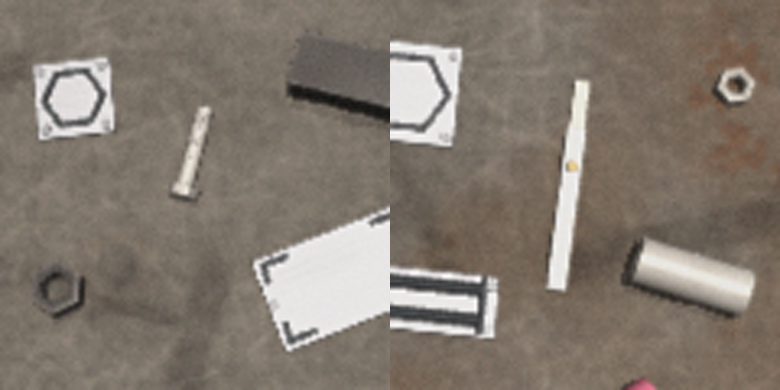

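The crop confirms that the plates and parts are cleanly separated, and the measured sizes match the stated ones. Next I'll check the tall obstacles near the work.

Run:
```python
from h import *
for n in ['top','side']:
    W=pts(dict(np.load(n+'0.npz'))).reshape(-1,3)
    for lo,hi in [(.06,.12),(.12,.3)]:
        s=W[(W[:,2]>lo)&(W[:,2]<hi)&(W[:,0]>.35)&(W[:,0]<.72)&(abs(W[:,1]+.1)<.55)]
        for y in np.arange(-.6,.45,.1):
            t=s[(s[:,1]>y)&(s[:,1]<y+.1)]
            if len(t)>15: print(n,lo,y.round(2),len(t),np.percentile(t,[1,99],axis=0).round(3).tolist())
```

```text
top 0.06 0.1 187 [[0.704, 0.125, 0.061], [0.72, 0.2, 0.12]]
top 0.06 0.2 481 [[0.69, 0.201, 0.061], [0.718, 0.299, 0.119]]
top 0.06 0.3 448 [[0.682, 0.301, 0.061], [0.702, 0.399, 0.119]]
top 0.06 0.4 260 [[0.659, 0.4, 0.06], [0.687, 0.448, 0.12]]
top 0.12 0.1 566 [[0.708, 0.125, 0.12], [0.72, 0.199, 0.202]]
top 0.12 0.2 1077 [[0.69, 0.201, 0.121], [0.719, 0.299, 0.204]]
top 0.12 0.3 1401 [[0.682, 0.301, 0.122], [0.719, 0.399, 0.204]]
top 0.12 0.4 945 [[0.664, 0.401, 0.121], [0.719, 0.45, 0.204]]
side 0.06 0.1 265 [[0.704, 0.129, 0.061], [0.719, 0.194, 0.12]]
side 0.06 0.2 236 [[0.689, 0.247, 0.079], [0.71, 0.299, 0.119]]
side 0.06 0.3 527 [[0.682, 0.303, 0.061], [0.699, 0.379, 0.119]]
side 0.06 0.4 90 [[0.659, 0.432, 0.061], [0.68, 0.45, 0.119]]
side 0.12 0.1 526 [[0.709, 0.129, 0.121], [0.72, 0.199, 0.2]]
side 0.12 0.2 938 [[0.69, 0.201, 0.123], [0.72, 0.299, 0.201]]
side 0.12 0.3 2103 [[0.682, 0.301, 0.125], [0.719, 0.399, 0.201]]
side 0.12 0.4 1448 [[0.664, 0.401, 0.127], [0.719, 0.45, 0.202]]
```

Emit:
apply_moves([
  {"delta_pos":[0.625,-0.936,-0.153],"rot":[0,0,-0.697],"gripper":1},
  {"delta_pos":[0.625,-0.936,-0.153],"rot":[0,0,-0.697],"gripper":1},
  {"delta_pos":[0.625,-0.936,-0.153],"rot":[0,0,-0.697],"gripper":1},
  {"delta_pos":[0.625,-0.936,-0.153],"rot":[0,0,-0.697],"gripper":1},
  {"delta_pos":[0.625,-0.936,-0.153],"rot":[0,0,-0.697],"gripper":1},
  {"delta_pos":[0.625,-0.936,-0.153],"rot":[0,0,-0.697],"gripper":1},
  {"delta_pos":[0.625,-0.936,-0.153],"rot":[0,0,-0.697],"gripper":1},
  {"delta_pos":[0.625,-0.936,-0.153],"rot":[0,0,-0.697],"gripper":1},
])

```text
clock: 0.82
eef_pos: [0.3332, 0.401, 0.2614]
orientation: [-0.0, 0.402, 0.915, -0.0]
contact_force: [0.7, 0.2, -0.2]
width: 0.0911
grip_force: 0.0
```

Emit:
apply_moves([
  {"delta_pos":[0.625,-0.936,-0.153],"rot":[0,0,-0.697],"gripper":1},
  {"delta_pos":[0.625,-0.936,-0.153],"rot":[0,0,-0.697],"gripper":1},
  {"delta_pos":[0.625,-0.936,-0.153],"rot":[0,0,-0.697],"gripper":1},
  {"delta_pos":[0.625,-0.936,-0.153],"rot":[0,0,-0.697],"gripper":1},
  {"delta_pos":[0.625,-0.936,-0.153],"rot":[0,0,-0.697],"gripper":1},
  {"delta_pos":[0.625,-0.936,-0.153],"rot":[0,0,-0.697],"gripper":1},
  {"delta_pos":[0.625,-0.936,-0.153],"rot":[0,0,-0.697],"gripper":1},
  {"delta_pos":[0.625,-0.936,-0.153],"rot":[0,0,-0.697],"gripper":1},
])

```text
clock: 1.48
eef_pos: [0.4583, 0.2138, 0.2308]
orientation: [-0.0, 0.611, 0.792, -0.0]
contact_force: [0.3, 0.8, -0.1]
width: 0.0914
grip_force: 0.0
```

Emit:
apply_moves([
  {"delta_pos":[0.625,-0.936,-0.153],"rot":[0,0,-0.697],"gripper":1},
  {"delta_pos":[0.625,-0.936,-0.153],"rot":[0,0,-0.697],"gripper":1},
  {"delta_pos":[0.625,-0.936,-0.153],"rot":[0,0,-0.697],"gripper":1},
  {"delta_pos":[0.625,-0.936,-0.153],"rot":[0,0,-0.697],"gripper":1},
  {"delta_pos":[0.625,-0.936,-0.153],"rot":[0,0,-0.697],"gripper":1},
  {"delta_pos":[0.625,-0.936,-0.153],"rot":[0,0,-0.697],"gripper":1},
  {"delta_pos":[0.625,-0.936,-0.153],"rot":[0,0,-0.697],"gripper":1},
  {"delta_pos":[0,0,0],"rot":[0,0,0],"gripper":1},
])

```text
clock: 2.15
eef_pos: [0.5695, 0.0476, 0.2035]
orientation: [0.001, 0.766, 0.643, 0.0]
contact_force: [-0.3, -0.7, 0.4]
width: 0.0914
grip_force: 0.0
```

```bash
cat >> h.py <<'E'
from scipy.spatial.transform import Rotation as R
def st():
    o=get_obs(); q=o['orientation']; m=R.from_quat([q[1],q[2],q[3],q[0]]).as_matrix()
    print('t',round(o['clock'],2),'tcp',(o['eef_pos']*1000).round(1),'phi',np.degrees(np.arctan2(m[1,1],m[0,1])).round(1),'toolz',m[:,2].round(3),'w',round(o['width'],4),'g',round(o['grip_force'],1),'f',o['contact_force'].round(1),'j',o['joints'].round(2))
    return o
def blob(c,lo,hi,xy,r=.08):
    W=pts(c); s=(W[...,2]>lo)&(W[...,2]<hi)&(np.hypot(W[...,0]-xy[0],W[...,1]-xy[1])<r)
    q,l,stt,ce=cv2.connectedComponentsWithStats(s.astype(np.uint8))
    i=1+np.argmax(stt[1:,4]); p=W[l==i]; print(len(p),'z',np.median(p[:,2]).round(4),'mean',(p.mean(0)*1000).round(1),rect(p)); return p
E
python3 - <<'E'
from h import *
st(); c=capture('wrist'); save(c,'w1'); np.savez('w1.npz',**c)
blob(c,.033,.06,(.5825,.0277))
E
```

```text
t 2.15 tcp [569.5  47.6 203.5] phi -10.0 toolz [ 0.001 -0.001 -1.   ] w 0.0914 g 0.0 f [-0.3 -0.7  0.4] j [-0.02  0.52  1.58 -0.    1.04  0.15]
7146 z 0.0399 mean [583.9  31.2  39.8] (583.5, 28.8, 40.1, 85.4, -13.1)
```

View pics/w1.png

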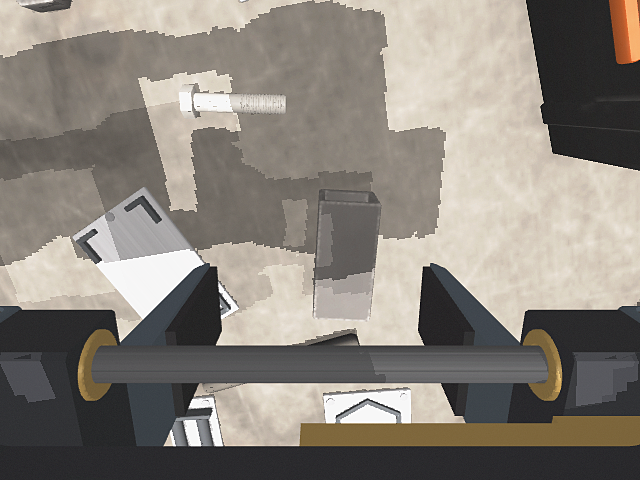

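The wrist view shows the tube at (347,255) between the open fingers, with the tube nest at lower left and clear. I'll descend and grip.

Emit:
apply_moves([
  {"delta_pos":[0.56,-0.752,0],"rot":[0,0,-0.62],"gripper":1},
  {"delta_pos":[0,0,-0.924],"gripper":1},
  {"delta_pos":[0,0,-0.924],"gripper":1},
  {"delta_pos":[0,0,-0.924],"gripper":1},
  {"delta_pos":[0,0,-0.924],"gripper":1},
  {"delta_pos":[0,0,-0.924],"gripper":1},
  {"delta_pos":[0,0,0],"gripper":1},
  {"delta_pos":[0,0,0],"gripper":-1},
])

```text
invalid input at $.targets[1]: expected keys rot, delta_pos, gripper
```

Emit:
apply_moves([
  {"gripper":-1},
  {"gripper":-1},
  {"gripper":-1},
  {"gripper":-1},
  {"gripper":-1},
  {"gripper":-1},
])

```text
invalid input at $.targets[0]: expected keys rot, delta_pos, gripper
```

```bash
python3 -c "
from h import *
st()"
```

```text
t 2.2 tcp [568.1  49.3 203.6] phi -9.8 toolz [-0. -0. -1.] w 0.0914 g 0.0 f [-0.5  0.2 -0.1] j [-0.02  0.52  1.58 -0.    1.04  0.15]
```

Emit:
apply_moves([
  {"delta_pos":[0.66,-0.888,0],"rot":[0,0,-0.7],"gripper":1},
  {"delta_pos":[0,0,-0.925],"rot":[0,0,0],"gripper":1},
  {"delta_pos":[0,0,-0.925],"rot":[0,0,0],"gripper":1},
  {"delta_pos":[0,0,-0.925],"rot":[0,0,0],"gripper":1},
  {"delta_pos":[0,0,-0.925],"rot":[0,0,0],"gripper":1},
  {"delta_pos":[0,0,-0.925],"rot":[0,0,0],"gripper":1},
  {"delta_pos":[0,0,0],"rot":[0,0,0],"gripper":1},
  {"delta_pos":[0,0,0],"rot":[0,0,0],"gripper":-1},
])

```text
clock: 2.87
eef_pos: [0.5828, 0.0297, 0.0882]
orientation: [-0.001, 0.783, 0.622, -0.001]
contact_force: [0.4, 0.2, 0.5]
width: 0.0869
grip_force: 0.0
```

Emit:
apply_moves([
  {"delta_pos":[0,0,0],"rot":[0,0,0],"gripper":-1},
  {"delta_pos":[0,0,0],"rot":[0,0,0],"gripper":-1},
  {"delta_pos":[0,0,0],"rot":[0,0,0],"gripper":-1},
  {"delta_pos":[0,0,0],"rot":[0,0,0],"gripper":-1},
  {"delta_pos":[0,0,0],"rot":[0,0,0],"gripper":-1},
  {"delta_pos":[0,0,0],"rot":[0,0,0],"gripper":-1},
])

```text
clock: 3.37
eef_pos: [0.5837, 0.0291, 0.089]
orientation: [0.0, 0.783, 0.622, 0.0]
contact_force: [0.7, 0.5, 0.2]
width: 0.0475
grip_force: 0.0
```

```bash
python3 -c "
from h import *
st()"
```

```text
t 3.37 tcp [583.7  29.1  89. ] phi -13.1 toolz [ 0.001 -0.    -1.   ] w 0.0475 g 0.0 f [0.7 0.5 0.2] j [-0.05  0.7   1.63 -0.    0.81  0.18]
```

Emit:
apply_moves([
  {"delta_pos":[0,0,0],"rot":[0,0,0],"gripper":-1},
  {"delta_pos":[0,0,0],"rot":[0,0,0],"gripper":-1},
  {"delta_pos":[0,0,0],"rot":[0,0,0],"gripper":-1},
  {"delta_pos":[0,0,0],"rot":[0,0,0],"gripper":-1},
  {"delta_pos":[0,0,0.4],"rot":[0,0,0],"gripper":-1},
  {"delta_pos":[0,0,0.8],"rot":[0,0,0],"gripper":-1},
  {"delta_pos":[0,0,0.8],"rot":[0,0,0],"gripper":-1},
  {"delta_pos":[0,0,0.4],"rot":[0,0,0],"gripper":-1},
])

```text
clock: 4.03
eef_pos: [0.5841, 0.0291, 0.1509]
orientation: [0.001, 0.783, 0.622, 0.001]
contact_force: [1.0, -0.1, -2.1]
width: 0.0399
grip_force: 30.0
```

Emit:
apply_moves([
  {"delta_pos":[-0.716,0.007,0],"rot":[0,0,0.897],"gripper":-1},
  {"delta_pos":[-0.716,0.007,0],"rot":[0,0,0.897],"gripper":-1},
  {"delta_pos":[-0.716,0.007,0],"rot":[0,0,0.897],"gripper":-1},
  {"delta_pos":[-0.716,0.007,0],"rot":[0,0,0.897],"gripper":-1},
  {"delta_pos":[-0.716,0.007,0],"rot":[0,0,0.897],"gripper":-1},
  {"delta_pos":[-0.716,0.007,0],"rot":[0,0,0.897],"gripper":-1},
  {"delta_pos":[-0.716,0.007,0],"rot":[0,0,0.897],"gripper":-1},
  {"delta_pos":[-0.716,0.007,0],"rot":[0,0,0.897],"gripper":-1},
])

```text
clock: 4.7
eef_pos: [0.4394, 0.0305, 0.1488]
orientation: [0.0, 0.552, 0.834, 0.0]
contact_force: [0.8, -0.7, -3.8]
width: 0.0397
grip_force: 30.0
```

```bash
python3 -c "
from h import *
st();c=capture('wrist');save(c,'w2');np.savez('w2.npz',**c);st()"
```

```text
t 4.7 tcp [439.4  30.5 148.8] phi 23.0 toolz [ 0. -0. -1.] w 0.0397 g 30.0 f [ 0.8 -0.7 -3.8] j [-0.07  0.47  1.95 -0.    0.73 -0.47]
t 4.75 tcp [435.4  30.8 148.4] phi 23.4 toolz [-0.004  0.    -1.   ] w 0.0393 g 30.0 f [-6.7  1.2 -3.3] j [-0.07  0.47  1.95 -0.    0.72 -0.48]
```

View pics/w2.png

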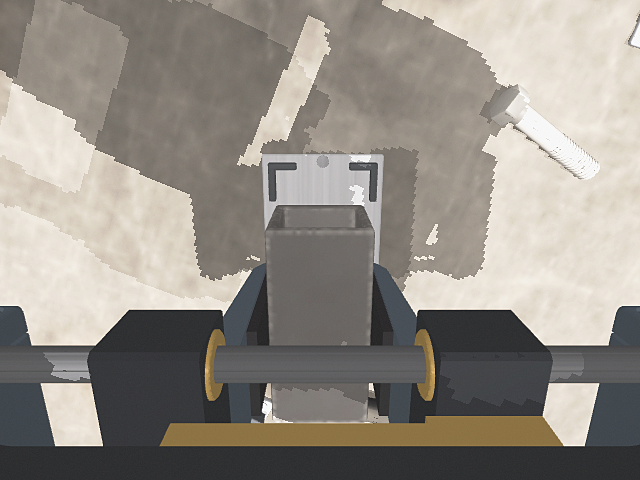

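The tube hangs squarely over its nest (nest centre near column 322, tube column 320). I'll lower it and release.

Emit:
apply_moves([
  {"delta_pos":[0,0,-0.6],"rot":[0,0,0],"gripper":-1},
  {"delta_pos":[0,0,-0.8],"rot":[0,0,0],"gripper":-1},
  {"delta_pos":[0,0,-0.6],"rot":[0,0,0],"gripper":-1},
  {"delta_pos":[0,0,-0.2],"rot":[0,0,0],"gripper":-1},
  {"delta_pos":[0,0,0],"rot":[0,0,0],"gripper":-1},
  {"delta_pos":[0,0,0],"rot":[0,0,0],"gripper":-1},
  {"delta_pos":[0,0,0],"rot":[0,0,0],"gripper":1},
  {"delta_pos":[0,0,0],"rot":[0,0,0],"gripper":1},
])

```text
clock: 5.42
eef_pos: [0.4408, 0.0304, 0.0942]
orientation: [0.0, 0.553, 0.833, 0.0]
contact_force: [-0.9, -0.4, -0.4]
width: 0.0502
grip_force: 0.0
```

Emit:
apply_moves([
  {"delta_pos":[0,0,0],"rot":[0,0,0],"gripper":1},
  {"delta_pos":[0,0,0],"rot":[0,0,0],"gripper":1},
  {"delta_pos":[0,0,0.4],"rot":[0,0,0],"gripper":1},
  {"delta_pos":[0,0,0.8],"rot":[0,0,0],"gripper":1},
  {"delta_pos":[0,0,0.8],"rot":[0,0,0],"gripper":1},
  {"delta_pos":[0,0,0.8],"rot":[0,0,0],"gripper":1},
  {"delta_pos":[0,0,0.8],"rot":[0,0,0],"gripper":1},
  {"delta_pos":[0,0,0],"rot":[0,0,0],"gripper":1},
])

```text
clock: 6.08
eef_pos: [0.4416, 0.0304, 0.1867]
orientation: [0.002, 0.553, 0.833, 0.001]
contact_force: [1.5, 0.1, 0.9]
width: 0.0912
grip_force: 0.0
```

Run:
```python
from h import *
st();c=capture('wrist');save(c,'w3');np.savez('w3.npz',**c);st()
blob(c,.036,.06,(.44,.03))
```

```text
t 6.08 tcp [441.6  30.4 186.7] phi 22.8 toolz [ 0.005 -0.    -1.   ] w 0.0912 g 0.0 f [1.5 0.1 0.9] j [-0.07  0.4   1.91  0.    0.83 -0.46]
t 6.13 tcp [441.2  30.5 185.2] phi 22.8 toolz [ 0.004 -0.    -1.   ] w 0.0912 g 0.0 f [ 0.4  0.6 -0.2] j [-0.07  0.4   1.91  0.    0.83 -0.46]
8736 z 0.0439 mean [439.3  32.5  43.9] (440.3, 30.1, 40.1, 85.2, 22.6)
```

View pics/w3.png

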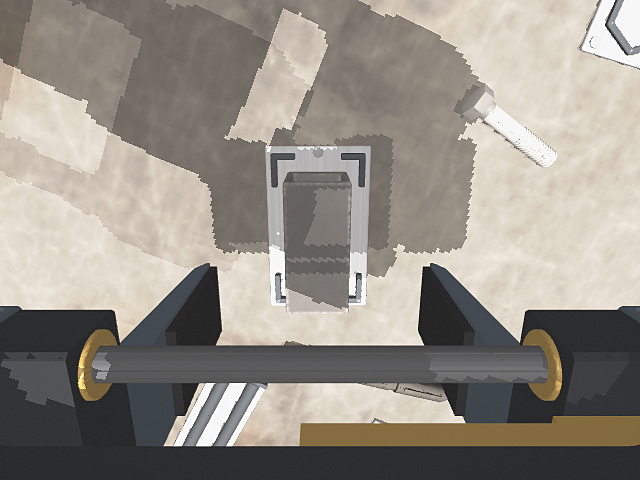

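The tube is seated: its top is at 43.9 mm, centre (440,30), yaw 22.6°. Next is the pipe.

Emit:
apply_moves([
  {"delta_pos":[0.009,-0.93,0],"rot":[0,0,-0.5],"gripper":1},
  {"delta_pos":[0.009,-0.93,0],"rot":[0,0,-0.5],"gripper":1},
  {"delta_pos":[0.009,-0.93,0],"rot":[0,0,-0.5],"gripper":1},
  {"delta_pos":[0.009,-0.93,0],"rot":[0,0,-0.5],"gripper":1},
  {"delta_pos":[0.009,-0.93,0],"rot":[0,0,-0.5],"gripper":1},
  {"delta_pos":[0.009,-0.93,0],"rot":[0,0,-0.5],"gripper":1},
  {"delta_pos":[0.009,-0.93,0],"rot":[0,0,-0.5],"gripper":1},
  {"delta_pos":[0.009,-0.93,0],"rot":[0,0,-0.5],"gripper":1},
])

```text
clock: 6.8
eef_pos: [0.4417, -0.1565, 0.1828]
orientation: [-0.001, 0.69, 0.723, -0.0]
contact_force: [-0.1, 0.3, -0.0]
width: 0.0915
grip_force: 0.0
```

Emit:
apply_moves([
  {"delta_pos":[0.009,-0.93,0],"rot":[0,0,-0.5],"gripper":1},
  {"delta_pos":[0.009,-0.93,0],"rot":[0,0,-0.5],"gripper":1},
  {"delta_pos":[0.009,-0.93,0],"rot":[0,0,-0.5],"gripper":1},
  {"delta_pos":[0.009,-0.93,0],"rot":[0,0,-0.5],"gripper":1},
  {"delta_pos":[0.009,-0.93,0],"rot":[0,0,-0.5],"gripper":1},
  {"delta_pos":[0.009,-0.93,0],"rot":[0,0,-0.5],"gripper":1},
  {"delta_pos":[0.009,-0.93,0],"rot":[0,0,-0.5],"gripper":1},
  {"delta_pos":[0.009,-0.93,0],"rot":[0,0,-0.5],"gripper":1},
])

```text
clock: 7.47
eef_pos: [0.4435, -0.3424, 0.1825]
orientation: [-0.001, 0.806, 0.593, -0.0]
contact_force: [1.3, 0.7, 0.8]
width: 0.0911
grip_force: 0.0
```

Run:
```python
from h import *
capture('wrist'); capture('wrist'); st();c=capture('wrist');save(c,'w4');np.savez('w4.npz',**c)
blob(c,.022,.06,(.444,-.342),.06)
```

```text
t 7.57 tcp [ 444.  -344.4  182.7] phi -17.4 toolz [ 0.    -0.001 -1.   ] w 0.0911 g 0.0 f [-0.3  0.8  0.5] j [-0.77  0.54  1.63 -0.    0.98 -0.46]
6040 z 0.0315 mean [ 445.9 -338.8   30.5] (445.1, -341.1, 32.2, 80.9, -17.1)
```

View pics/w4.png

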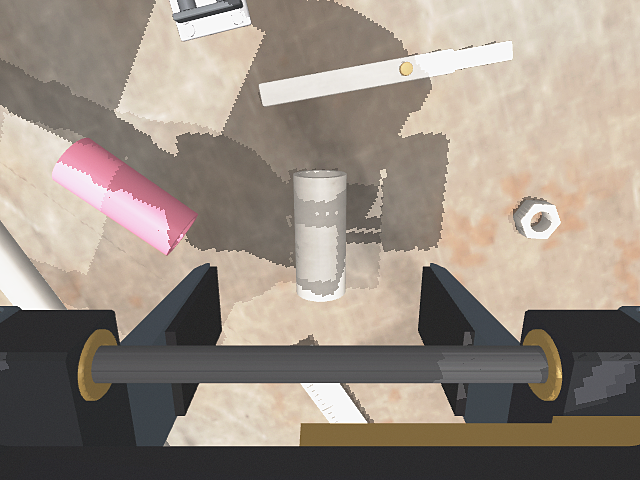

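The pipe at (320,235) sits straight between the fingers and the pink decoy is off to the left. I'll descend with the fingers partly closed so they stay clear of it.

Emit:
apply_moves([
  {"delta_pos":[0.044,0.03,-0.4],"rot":[0,0,0],"gripper":0.4},
  {"delta_pos":[0,0,-0.8],"rot":[0,0,0],"gripper":0.4},
  {"delta_pos":[0,0,-0.9],"rot":[0,0,0],"gripper":0.4},
  {"delta_pos":[0,0,-0.9],"rot":[0,0,0],"gripper":0.4},
  {"delta_pos":[0,0,-0.6],"rot":[0,0,0],"gripper":0.4},
  {"delta_pos":[0,0,-0.23],"rot":[0,0,0],"gripper":0.4},
  {"delta_pos":[0,0,0],"rot":[0,0,0],"gripper":0.4},
  {"delta_pos":[0,0,0],"rot":[0,0,0],"gripper":-1},
])

```text
clock: 8.28
eef_pos: [0.4451, -0.3401, 0.0878]
orientation: [-0.0, 0.805, 0.594, -0.0]
contact_force: [0.7, 0.4, -0.5]
width: 0.0598
grip_force: 0.0
```

Emit:
apply_moves([
  {"delta_pos":[0,0,0],"rot":[0,0,0],"gripper":-1},
  {"delta_pos":[0,0,0],"rot":[0,0,0],"gripper":-1},
  {"delta_pos":[0,0,0],"rot":[0,0,0],"gripper":-1},
  {"delta_pos":[0,0,0],"rot":[0,0,0],"gripper":-1},
  {"delta_pos":[0,0,0],"rot":[0,0,0],"gripper":-1},
  {"delta_pos":[0,0,0],"rot":[0,0,0],"gripper":-1},
  {"delta_pos":[0,0,0],"rot":[0,0,0],"gripper":-1},
])

```text
clock: 8.87
eef_pos: [0.4453, -0.341, 0.0884]
orientation: [0.0, 0.805, 0.593, 0.0]
contact_force: [-1.4, 1.4, 6.7]
width: 0.033
grip_force: 30.0
```

Emit:
apply_moves([
  {"delta_pos":[0,0,0.4],"rot":[0,0,0],"gripper":-1},
  {"delta_pos":[0,0,0.8],"rot":[0,0,0],"gripper":-1},
  {"delta_pos":[0,0,0.8],"rot":[0,0,0],"gripper":-1},
  {"delta_pos":[0,0,0.8],"rot":[0,0,0],"gripper":-1},
  {"delta_pos":[-0.08,0.868,0],"rot":[0,0,0.269],"gripper":-1},
  {"delta_pos":[-0.08,0.868,0],"rot":[0,0,0.269],"gripper":-1},
  {"delta_pos":[-0.08,0.868,0],"rot":[0,0,0.269],"gripper":-1},
  {"delta_pos":[-0.08,0.868,0],"rot":[0,0,0.269],"gripper":-1},
])

```text
clock: 9.53
eef_pos: [0.4368, -0.2531, 0.1587]
orientation: [0.0, 0.776, 0.631, 0.0]
contact_force: [0.4, 1.1, -0.9]
width: 0.033
grip_force: 30.0
```

Emit:
apply_moves([
  {"delta_pos":[-0.08,0.868,0],"rot":[0,0,0.269],"gripper":-1},
  {"delta_pos":[-0.08,0.868,0],"rot":[0,0,0.269],"gripper":-1},
  {"delta_pos":[-0.08,0.868,0],"rot":[0,0,0.269],"gripper":-1},
  {"delta_pos":[-0.08,0.868,0],"rot":[0,0,0.269],"gripper":-1},
  {"delta_pos":[-0.08,0.868,0],"rot":[0,0,0.269],"gripper":-1},
  {"delta_pos":[0,0,0],"rot":[0,0,0],"gripper":-1},
  {"delta_pos":[0,0,0],"rot":[0,0,0],"gripper":-1},
])

```text
clock: 10.12
eef_pos: [0.427, -0.1447, 0.1585]
orientation: [0.0, 0.737, 0.676, 0.0]
contact_force: [0.5, -0.2, -0.9]
width: 0.0332
grip_force: 30.0
```

Run:
```python
from h import *
st();c=capture('wrist');save(c,'w5');np.savez('w5.npz',**c)
W=pts(c); i=np.isfinite(W[...,2])
s=i&(W[...,2]>.0505)&(np.hypot(W[...,0]-.4269,W[...,1]+.1456)<.06)
blob(c,.08,.12,(.427,-.146),.055)
```

```text
t 10.12 tcp [ 427.  -144.7  158.5] phi -5.0 toolz [ 0. -0. -1.] w 0.0332 g 30.0 f [ 0.5 -0.2 -0.9] j [-0.46  0.46  1.91 -0.    0.77 -0.37]
12548 z 0.1016 mean [ 428.1 -129.   101. ] (427.6, -132.6, 56.4, 56.9, -5.3)
```

View pics/w5.png

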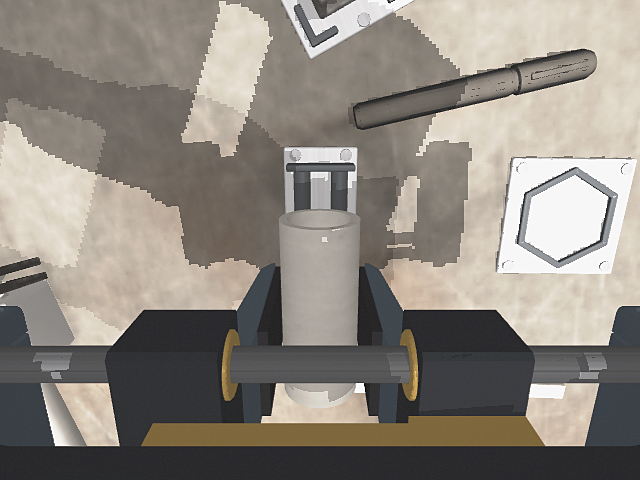

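The pipe lines up with the cradle groove (both near column 320). I'll lower and release.

Emit:
apply_moves([
  {"delta_pos":[0,0,-0.6],"rot":[0,0,0],"gripper":-1},
  {"delta_pos":[0,0,-0.8],"rot":[0,0,0],"gripper":-1},
  {"delta_pos":[0,0,-0.6],"rot":[0,0,0],"gripper":-1},
  {"delta_pos":[0,0,-0.34],"rot":[0,0,0],"gripper":-1},
  {"delta_pos":[0,0,0],"rot":[0,0,0],"gripper":-1},
  {"delta_pos":[0,0,0],"rot":[0,0,0],"gripper":-1},
  {"delta_pos":[0,0,0],"rot":[0,0,0],"gripper":0.5},
  {"delta_pos":[0,0,0],"rot":[0,0,0],"gripper":0.5},
])

```text
clock: 10.83
eef_pos: [0.4273, -0.1458, 0.0998]
orientation: [0.0, 0.738, 0.675, 0.0]
contact_force: [-0.4, 0.2, -0.6]
width: 0.0434
grip_force: 0.0
```

Emit:
apply_moves([
  {"delta_pos":[0,0,0],"rot":[0,0,0],"gripper":0.5},
  {"delta_pos":[0,0,0],"rot":[0,0,0],"gripper":0.5},
  {"delta_pos":[0,0,0],"rot":[0,0,0],"gripper":0.5},
  {"delta_pos":[0,0,0.4],"rot":[0,0,0],"gripper":0.5},
  {"delta_pos":[0,0,0.8],"rot":[0,0,0],"gripper":0.5},
  {"delta_pos":[0,0,0.8],"rot":[0,0,0],"gripper":1},
  {"delta_pos":[0,0,0.8],"rot":[0,0,0],"gripper":1},
  {"delta_pos":[0,0,0.8],"rot":[0,0,0],"gripper":1},
])

```text
clock: 11.5
eef_pos: [0.4269, -0.1454, 0.1904]
orientation: [-0.0, 0.738, 0.675, -0.0]
contact_force: [-0.1, -0.3, -0.7]
width: 0.0857
grip_force: 0.0
```

Run:
```python
from h import *
capture('wrist');capture('wrist');st();c=capture('wrist');save(c,'w6');np.savez('w6.npz',**c)
p=blob(c,.03,.07,(.427,-.146),.06); print(np.percentile(p[:,2],99))
# big hex nest from wrist
hsv=cv2.cvtColor(c['pixels'],cv2.COLOR_RGB2HSV)
```

```text
t 11.6 tcp [ 428.1 -145.9  191.8] phi -5.1 toolz [ 0.004 -0.002 -1.   ] w 0.0911 g 0.0 f [-0.4 -0.5  0.2] j [-0.46  0.4   1.88  0.    0.86 -0.37]
6234 z 0.0424 mean [ 427.4 -143.6   41.3] (427.2, -145.9, 33.1, 80.8, -5.0)
0.045474507768805614
```

View pics/w6.png

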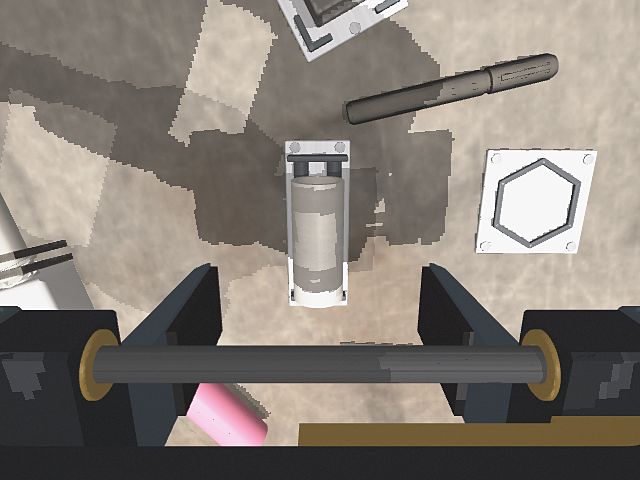

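The pipe lies in the groove: top 45.5 mm, centre (427,-146), yaw -5.0°. Next is the big nut.

Emit:
apply_moves([
  {"delta_pos":[0,0.947,-0.05],"rot":[0,0,0.413],"gripper":1},
  {"delta_pos":[0,0.947,-0.05],"rot":[0,0,0.413],"gripper":1},
  {"delta_pos":[0,0.947,-0.05],"rot":[0,0,0.413],"gripper":1},
  {"delta_pos":[0,0.947,-0.05],"rot":[0,0,0.413],"gripper":1},
  {"delta_pos":[0,0.947,-0.05],"rot":[0,0,0.413],"gripper":1},
  {"delta_pos":[0,0.947,-0.05],"rot":[0,0,0.413],"gripper":1},
  {"delta_pos":[0,0.947,-0.05],"rot":[0,0,0.413],"gripper":1},
  {"delta_pos":[0,0.947,-0.05],"rot":[0,0,0.413],"gripper":1},
])

```text
clock: 12.32
eef_pos: [0.4265, 0.0451, 0.1784]
orientation: [-0.001, 0.632, 0.775, -0.0]
contact_force: [0.5, -0.1, -0.8]
width: 0.0909
grip_force: 0.0
```

Emit:
apply_moves([
  {"delta_pos":[0,0.947,-0.05],"rot":[0,0,0.413],"gripper":1},
  {"delta_pos":[0,0.947,-0.05],"rot":[0,0,0.413],"gripper":1},
  {"delta_pos":[0,0.947,-0.05],"rot":[0,0,0.413],"gripper":1},
  {"delta_pos":[0,0.947,-0.05],"rot":[0,0,0.413],"gripper":1},
  {"delta_pos":[0,0.947,-0.05],"rot":[0,0,0.413],"gripper":1},
  {"delta_pos":[0,0.947,-0.05],"rot":[0,0,0.413],"gripper":1},
  {"delta_pos":[0,0.947,-0.05],"rot":[0,0,0.413],"gripper":1},
  {"delta_pos":[0,0.947,-0.05],"rot":[0,0,0.413],"gripper":1},
])

```text
clock: 12.98
eef_pos: [0.4264, 0.2344, 0.1683]
orientation: [-0.0, 0.515, 0.857, -0.001]
contact_force: [0.1, 0.2, 0.2]
width: 0.0915
grip_force: 0.0
```

Run:
```python
from h import *
capture('wrist');capture('wrist');st();c=capture('wrist');save(c,'w7');np.savez('w7.npz',**c)
p=blob(c,.0155,.03,(.427,.233),.05)
# hex orientation: support widths
h=cv2.convexHull(p[:,:2].astype(np.float32))[:,0]
a=np.radians(np.arange(0,60,1.)); 
wd=sum([np.ptp(h@np.array([np.cos(a+k*np.pi/3),np.sin(a+k*np.pi/3)]),axis=0) for k in range(3)])/3
print('flat yaw mod60',np.argmin(wd),wd.min(),wd.max(),(h.min(0)+h.max(0))/2)
```

```text
t 13.08 tcp [426.8 235.7 168.3] phi 28.2 toolz [-0.001  0.    -1.   ] w 0.0913 g 0.0 f [ 0.6 -1.1 -0.3] j [ 0.38  0.48  1.82  0.    0.84 -0.11]
1803 z 0.0188 mean [427.1 235.7  18.7] (427.3, 235.1, 34.6, 38.8, -32.2)
flat yaw mod60 27 0.03470946231536385 0.03907267910931316 [0.42749676 0.23489395]
```

View pics/w7.png

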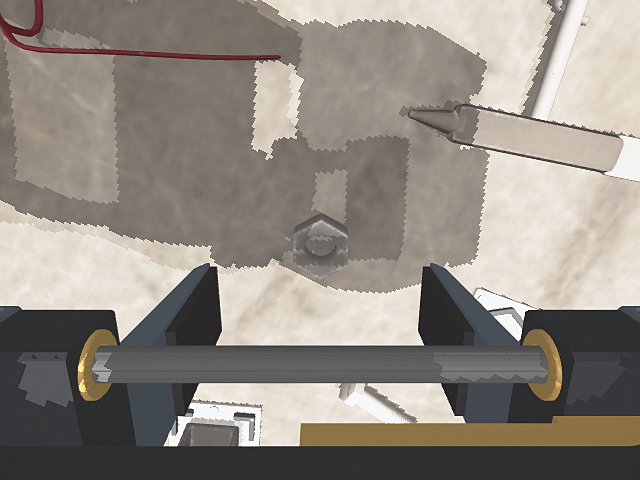

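The big nut at (320,245) has its flats facing the fingers. I'll descend and grip.

Emit:
apply_moves([
  {"delta_pos":[0.02,0.07,-0.4],"rot":[0,0,0],"gripper":0.3},
  {"delta_pos":[0,0,-0.8],"rot":[0,0,0],"gripper":0.3},
  {"delta_pos":[0,0,-0.8],"rot":[0,0,0],"gripper":0.3},
  {"delta_pos":[0,0,-0.7],"rot":[0,0,0],"gripper":0.3},
  {"delta_pos":[0,0,-0.5],"rot":[0,0,0],"gripper":0.3},
  {"delta_pos":[0,0,-0.27],"rot":[0,0,0],"gripper":0.3},
  {"delta_pos":[0,0,0],"rot":[0,0,0],"gripper":0.3},
  {"delta_pos":[0,0,0],"rot":[0,0,0],"gripper":-1},
])

```text
clock: 13.8
eef_pos: [0.4275, 0.2345, 0.0823]
orientation: [-0.0, 0.516, 0.857, -0.0]
contact_force: [0.2, 0.2, 0.2]
width: 0.0552
grip_force: 0.0
```

Emit:
apply_moves([
  {"delta_pos":[0,0,0],"rot":[0,0,0],"gripper":-1},
  {"delta_pos":[0,0,0],"rot":[0,0,0],"gripper":-1},
  {"delta_pos":[0,0,0],"rot":[0,0,0],"gripper":-1},
  {"delta_pos":[0,0,0],"rot":[0,0,0],"gripper":-1},
  {"delta_pos":[0,0,0],"rot":[0,0,0],"gripper":-1},
  {"delta_pos":[0,0,0],"rot":[0,0,0],"gripper":-1},
])

```text
clock: 14.3
eef_pos: [0.4279, 0.2352, 0.0832]
orientation: [0.0, 0.515, 0.857, 0.0]
contact_force: [-0.1, -1.5, 8.0]
width: 0.0341
grip_force: 30.0
```

Run:
```python
from h import *
st()
# big hex nest plate from w6
c=dict(np.load('w6.npz')); W=pts(c); hsv=cv2.cvtColor(c['pixels'],cv2.COLOR_RGB2HSV)
m=((hsv[...,2]>225)&(hsv[...,1]<20)).astype(np.uint8); m[:, :455]=0; m[:130]=0; m[265:]=0
m=cv2.morphologyEx(m,cv2.MORPH_CLOSE,np.ones((5,5)))
k=max(cv2.findContours(m,0,2)[0],key=cv2.contourArea)[:,0]
print(rect(ray(c,k,.004)))
```

```text
t 14.3 tcp [427.9 235.2  83.2] phi 28.0 toolz [ 0.001  0.    -1.   ] w 0.0341 g 30.0 f [-0.1 -1.5  8. ] j [ 0.38  0.63  1.88 -0.    0.63 -0.11]
(579.2, -140.2, 73.2, 73.3, -5.4)
```

Emit:
apply_moves([
  {"delta_pos":[0,0,0.4],"rot":[0,0,0],"gripper":-1},
  {"delta_pos":[0,0,0.8],"rot":[0,0,0],"gripper":-1},
  {"delta_pos":[0,0,0.8],"rot":[0,0,0],"gripper":-1},
  {"delta_pos":[0,0,0.8],"rot":[0,0,0],"gripper":-1},
  {"delta_pos":[0,0,0.4],"rot":[0,0,0],"gripper":-1},
  {"delta_pos":[0.357,-0.884,0],"rot":[0,0,-0.392],"gripper":-1},
  {"delta_pos":[0.357,-0.884,0],"rot":[0,0,-0.392],"gripper":-1},
  {"delta_pos":[0.357,-0.884,0],"rot":[0,0,-0.392],"gripper":-1},
])

```text
clock: 14.97
eef_pos: [0.4545, 0.1682, 0.1637]
orientation: [0.0, 0.559, 0.829, 0.0]
contact_force: [0.1, 0.7, -2.3]
width: 0.0339
grip_force: 30.0
```

Emit:
apply_moves([
  {"delta_pos":[0.357,-0.884,0],"rot":[0,0,-0.392],"gripper":-1},
  {"delta_pos":[0.357,-0.884,0],"rot":[0,0,-0.392],"gripper":-1},
  {"delta_pos":[0.357,-0.884,0],"rot":[0,0,-0.392],"gripper":-1},
  {"delta_pos":[0.357,-0.884,0],"rot":[0,0,-0.392],"gripper":-1},
  {"delta_pos":[0.357,-0.884,0],"rot":[0,0,-0.392],"gripper":-1},
  {"delta_pos":[0.357,-0.884,0],"rot":[0,0,-0.392],"gripper":-1},
  {"delta_pos":[0.357,-0.884,0],"rot":[0,0,-0.392],"gripper":-1},
  {"delta_pos":[0.357,-0.884,0],"rot":[0,0,-0.392],"gripper":-1},
])

```text
clock: 15.63
eef_pos: [0.526, -0.0092, 0.1634]
orientation: [0.0, 0.667, 0.745, 0.0]
contact_force: [0.2, 0.4, -0.7]
width: 0.0341
grip_force: 30.0
```

Emit:
apply_moves([
  {"delta_pos":[0.357,-0.884,0],"rot":[0,0,-0.392],"gripper":-1},
  {"delta_pos":[0.357,-0.884,0],"rot":[0,0,-0.392],"gripper":-1},
  {"delta_pos":[0.357,-0.884,0],"rot":[0,0,-0.392],"gripper":-1},
  {"delta_pos":[0.357,-0.884,0],"rot":[0,0,-0.392],"gripper":-1},
  {"delta_pos":[0.357,-0.884,0],"rot":[0,0,-0.392],"gripper":-1},
  {"delta_pos":[0.357,-0.884,0],"rot":[0,0,-0.392],"gripper":-1},
  {"delta_pos":[0,0,0],"rot":[0,0,0],"gripper":-1},
  {"delta_pos":[0,0,0],"rot":[0,0,0],"gripper":-1},
])

```text
clock: 16.3
eef_pos: [0.5794, -0.1415, 0.1632]
orientation: [0.0, 0.74, 0.673, 0.0]
contact_force: [-0.8, 0.7, -1.2]
width: 0.0343
grip_force: 30.0
```

Run:
```python
from h import *
st();c=capture('wrist');save(c,'w8');np.savez('w8.npz',**c);
hsv=cv2.cvtColor(c['pixels'],cv2.COLOR_RGB2HSV);W=pts(c)
# nut held (z .08-.11), finger excluded by dist
p=blob(c,.09,.112,(.579,-.141),.019)
```

```text
t 16.3 tcp [ 579.4 -141.5  163.2] phi -5.4 toolz [ 0. -0. -1.] w 0.0343 g 30.0 f [-0.8  0.7 -1.2] j [-0.34  0.6   1.55  0.    0.98 -0.24]
4538 z 0.0986 mean [ 579.3 -139.3   98.1] (579.4, -139.6, 34.5, 35.1, -5.5)
```

View pics/w8.png

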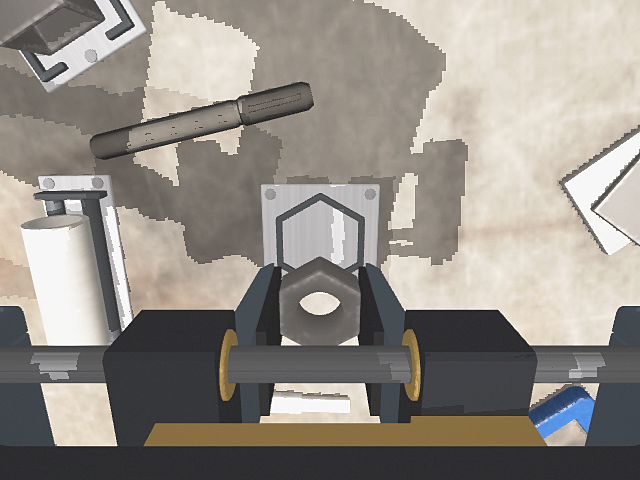

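The nut is centred over its nest (nest column 321, nut 320). I'll lower and release.

Emit:
apply_moves([
  {"delta_pos":[0,0,-0.6],"rot":[0,0,0],"gripper":-1},
  {"delta_pos":[0,0,-0.9],"rot":[0,0,0],"gripper":-1},
  {"delta_pos":[0,0,-0.8],"rot":[0,0,0],"gripper":-1},
  {"delta_pos":[0,0,-0.5],"rot":[0,0,0],"gripper":-1},
  {"delta_pos":[0,0,-0.21],"rot":[0,0,0],"gripper":-1},
  {"delta_pos":[0,0,0],"rot":[0,0,0],"gripper":-1},
  {"delta_pos":[0,0,0],"rot":[0,0,0],"gripper":-1},
  {"delta_pos":[0,0,0],"rot":[0,0,0],"gripper":0.3},
])

```text
clock: 17.02
eef_pos: [0.5794, -0.1401, 0.088]
orientation: [0.0, 0.739, 0.674, 0.0]
contact_force: [-0.6, -0.8, 0.5]
width: 0.0378
grip_force: 0.0
```

Emit:
apply_moves([
  {"delta_pos":[0,0,0],"rot":[0,0,0],"gripper":0.3},
  {"delta_pos":[0,0,0],"rot":[0,0,0],"gripper":0.3},
  {"delta_pos":[0,0,0],"rot":[0,0,0],"gripper":0.3},
  {"delta_pos":[0,0,0.4],"rot":[0,0,0],"gripper":0.3},
  {"delta_pos":[0,0,0.8],"rot":[0,0,0],"gripper":0.3},
  {"delta_pos":[0,0,0.8],"rot":[0,0,0],"gripper":1},
  {"delta_pos":[0,0,0.8],"rot":[0,0,0],"gripper":1},
  {"delta_pos":[0,0,0.8],"rot":[0,0,0],"gripper":1},
])

```text
clock: 17.68
eef_pos: [0.5792, -0.1406, 0.1791]
orientation: [0.0, 0.739, 0.673, 0.0]
contact_force: [-0.2, -0.8, -0.7]
width: 0.0763
grip_force: 0.0
```

Run:
```python
from h import *
capture('wrist');capture('wrist');st();c=capture('wrist');save(c,'w9');np.savez('w9.npz',**c)
p=blob(c,.0165,.05,(.579,-.141),.05)
```

```text
t 17.78 tcp [ 580.6 -141.1  181.2] phi -5.4 toolz [ 0.005 -0.002 -1.   ] w 0.0842 g 0.0 f [ 0.5 -0.5 -0.3] j [-0.34  0.58  1.54 -0.    1.02 -0.24]
1808 z 0.0227 mean [ 579.2 -138.8   22.4] (579.1, -139.6, 34.6, 38.6, -6.3)
```

View pics/w9.png

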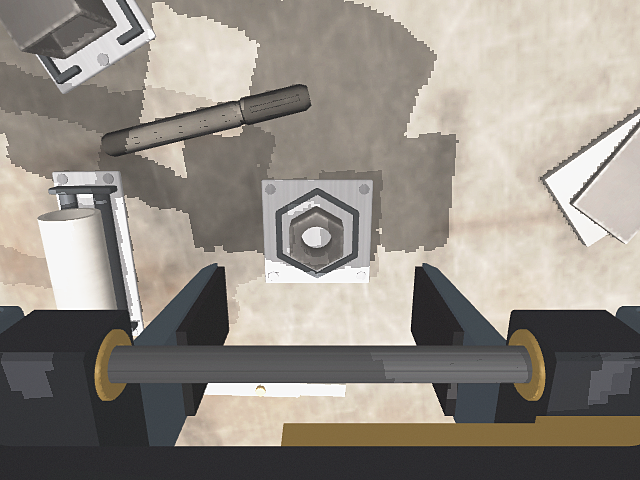

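The big nut is inside the rim with its top at 22.7 mm. Next is the small nut.

Emit:
apply_moves([
  {"delta_pos":[0.022,-0.948,-0.06],"rot":[0,0,0.044],"gripper":1},
  {"delta_pos":[0.022,-0.948,-0.06],"rot":[0,0,0.044],"gripper":1},
  {"delta_pos":[0.022,-0.948,-0.06],"rot":[0,0,0.044],"gripper":1},
  {"delta_pos":[0.022,-0.948,-0.06],"rot":[0,0,0.044],"gripper":1},
  {"delta_pos":[0.022,-0.948,-0.06],"rot":[0,0,0.044],"gripper":1},
  {"delta_pos":[0.022,-0.948,-0.06],"rot":[0,0,0.044],"gripper":1},
  {"delta_pos":[0.022,-0.948,-0.06],"rot":[0,0,0.044],"gripper":1},
  {"delta_pos":[0.022,-0.948,-0.06],"rot":[0,0,0.044],"gripper":1},
])

```text
clock: 18.5
eef_pos: [0.5832, -0.3312, 0.1646]
orientation: [-0.001, 0.729, 0.685, -0.0]
contact_force: [-0.3, 0.6, 0.2]
width: 0.0914
grip_force: 0.0
```

Emit:
apply_moves([
  {"delta_pos":[0.022,-0.948,-0.06],"rot":[0,0,0.044],"gripper":1},
  {"delta_pos":[0.022,-0.948,-0.06],"rot":[0,0,0.044],"gripper":1},
  {"delta_pos":[0,0,0],"rot":[0,0,0],"gripper":1},
  {"delta_pos":[0,0,0],"rot":[0,0,0],"gripper":0.3},
])

```text
clock: 18.83
eef_pos: [0.5842, -0.3784, 0.1614]
orientation: [-0.001, 0.727, 0.687, -0.0]
contact_force: [0.6, 0.6, 0.7]
width: 0.0871
grip_force: 0.0
```

Run:
```python
from h import *
st();c=capture('wrist');save(c,'w10');np.savez('w10.npz',**c)
p=blob(c,.0105,.02,(.5846,-.378),.03)
h=cv2.convexHull(p[:,:2].astype(np.float32))[:,0]
a=np.radians(np.arange(0,60,1.)); 
wd=sum([np.ptp(h@np.array([np.cos(a+k*np.pi/3),np.sin(a+k*np.pi/3)]),axis=0) for k in range(3)])/3
print('flat yaw mod60',np.argmin(wd),wd.min(),wd.max(),(h.min(0)+h.max(0))/2)
```

```text
t 18.83 tcp [ 584.2 -378.4  161.4] phi -3.3 toolz [-0.001  0.001 -1.   ] w 0.0871 g 0.0 f [0.6 0.6 0.7] j [-0.66  0.72  1.28  0.    1.14 -0.6 ]
865 z 0.0128 mean [ 586.4 -376.6   12.7] (586.5, -377.2, 23.7, 26.7, 10.2)
flat yaw mod60 10 0.0240795336050747 0.026579613674557672 [ 0.58642066 -0.37725818]
```

View pics/w10.png

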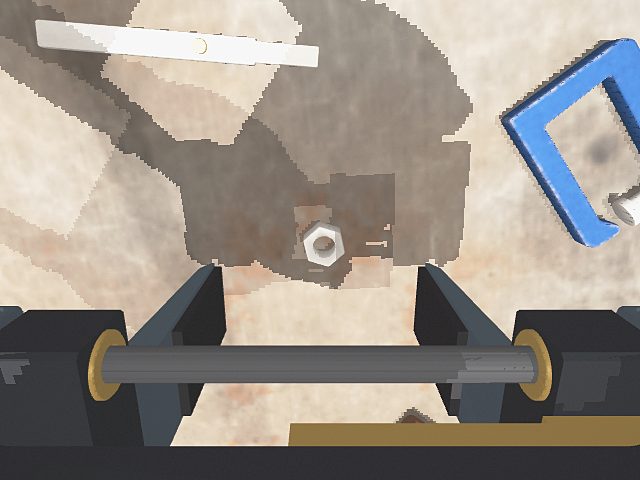

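The small nut is at (322,243) and turned about 10°. I'll rotate to match, then descend and grip.

Emit:
apply_moves([
  {"delta_pos":[0.068,0.028,-0.4],"rot":[0,0,0.88],"gripper":0.1},
  {"delta_pos":[0,0,-0.8],"rot":[0,0,0.88],"gripper":0.1},
  {"delta_pos":[0,0,-0.8],"rot":[0,0,0.88],"gripper":0.1},
  {"delta_pos":[0,0,-0.6],"rot":[0,0,0],"gripper":0.1},
  {"delta_pos":[0,0,-0.4],"rot":[0,0,0],"gripper":0.1},
  {"delta_pos":[0,0,-0.19],"rot":[0,0,0],"gripper":0.1},
  {"delta_pos":[0,0,0],"rot":[0,0,0],"gripper":0.1},
  {"delta_pos":[0,0,0],"rot":[0,0,0],"gripper":-1},
])

```text
clock: 19.55
eef_pos: [0.5868, -0.3767, 0.0832]
orientation: [0.0, 0.643, 0.766, 0.0]
contact_force: [-0.6, 0.1, 0.3]
width: 0.0459
grip_force: 0.0
```

Emit:
apply_moves([
  {"delta_pos":[0,0,0],"rot":[0,0,0],"gripper":-1},
  {"delta_pos":[0,0,0],"rot":[0,0,0],"gripper":-1},
  {"delta_pos":[0,0,0],"rot":[0,0,0],"gripper":-1},
  {"delta_pos":[0,0,0],"rot":[0,0,0],"gripper":-1},
  {"delta_pos":[0,0,0],"rot":[0,0,0],"gripper":-1},
  {"delta_pos":[0,0,0],"rot":[0,0,0],"gripper":-1},
])

```text
clock: 20.05
eef_pos: [0.5867, -0.3771, 0.0833]
orientation: [0.0, 0.643, 0.766, 0.0]
contact_force: [-0.9, 1.2, 6.6]
width: 0.0231
grip_force: 30.0
```

Run:
```python
from h import *
st()
```

```text
t 20.05 tcp [ 586.7 -377.1   83.3] phi 10.0 toolz [ 0.001 -0.001 -1.   ] w 0.0231 g 30.0 f [-0.9  1.2  6.6] j [-0.66  0.82  1.33  0.    1.   -0.83]
```

Emit:
apply_moves([
  {"delta_pos":[0,0,0.4],"rot":[0,0,0],"gripper":-1},
  {"delta_pos":[0,0,0.8],"rot":[0,0,0],"gripper":-1},
  {"delta_pos":[0,0,0.8],"rot":[0,0,0],"gripper":-1},
  {"delta_pos":[0,0,0.8],"rot":[0,0,0],"gripper":-1},
  {"delta_pos":[0,0,0.4],"rot":[0,0,0],"gripper":-1},
  {"delta_pos":[-0.029,0.974,0],"rot":[0,0,0.461],"gripper":-1},
  {"delta_pos":[-0.029,0.974,0],"rot":[0,0,0.461],"gripper":-1},
  {"delta_pos":[-0.029,0.974,0],"rot":[0,0,0.461],"gripper":-1},
])

```text
clock: 20.72
eef_pos: [0.584, -0.3033, 0.1629]
orientation: [0.0, 0.595, 0.804, 0.0]
contact_force: [0.3, 0.1, -0.9]
width: 0.0232
grip_force: 30.0
```

Emit:
apply_moves([
  {"delta_pos":[-0.029,0.974,0],"rot":[0,0,0.461],"gripper":-1},
  {"delta_pos":[-0.029,0.974,0],"rot":[0,0,0.461],"gripper":-1},
  {"delta_pos":[-0.029,0.974,0],"rot":[0,0,0.461],"gripper":-1},
  {"delta_pos":[-0.029,0.974,0],"rot":[0,0,0.461],"gripper":-1},
  {"delta_pos":[-0.029,0.974,0],"rot":[0,0,0.461],"gripper":-1},
  {"delta_pos":[-0.029,0.974,0],"rot":[0,0,0.461],"gripper":-1},
  {"delta_pos":[-0.029,0.974,0],"rot":[0,0,0.461],"gripper":-1},
  {"delta_pos":[-0.029,0.974,0],"rot":[0,0,0.461],"gripper":-1},
])

```text
clock: 21.38
eef_pos: [0.5783, -0.1079, 0.1627]
orientation: [-0.0, 0.458, 0.889, -0.0]
contact_force: [-0.2, 0.3, -1.6]
width: 0.0228
grip_force: 30.0
```

Emit:
apply_moves([
  {"delta_pos":[-0.029,0.974,0],"rot":[0,0,0.461],"gripper":-1},
  {"delta_pos":[-0.029,0.974,0],"rot":[0,0,0.461],"gripper":-1},
  {"delta_pos":[-0.029,0.974,0],"rot":[0,0,0.461],"gripper":-1},
  {"delta_pos":[-0.029,0.974,0],"rot":[0,0,0.461],"gripper":-1},
  {"delta_pos":[-0.029,0.974,0],"rot":[0,0,0.461],"gripper":-1},
  {"delta_pos":[-0.029,0.974,0],"rot":[0,0,0.461],"gripper":-1},
  {"delta_pos":[-0.029,0.974,0],"rot":[0,0,0.461],"gripper":-1},
  {"delta_pos":[-0.029,0.974,0],"rot":[0,0,0.461],"gripper":-1},
])

```text
clock: 22.05
eef_pos: [0.5725, 0.0869, 0.1627]
orientation: [-0.0, 0.309, 0.951, -0.0]
contact_force: [0.3, -0.3, 1.4]
width: 0.0227
grip_force: 30.0
```

Emit:
apply_moves([
  {"delta_pos":[-0.029,0.974,0],"rot":[0,0,0.461],"gripper":-1},
  {"delta_pos":[-0.029,0.974,0],"rot":[0,0,0.461],"gripper":-1},
  {"delta_pos":[-0.029,0.974,0],"rot":[0,0,0.461],"gripper":-1},
  {"delta_pos":[-0.029,0.974,0],"rot":[0,0,0.461],"gripper":-1},
  {"delta_pos":[-0.029,0.974,0],"rot":[0,0,0.461],"gripper":-1},
  {"delta_pos":[-0.029,0.974,0],"rot":[0,0,0.461],"gripper":-1},
  {"delta_pos":[0,0,0],"rot":[0,0,0],"gripper":-1},
  {"delta_pos":[0,0,0],"rot":[0,0,0],"gripper":-1},
])

```text
clock: 22.72
eef_pos: [0.5681, 0.2328, 0.1626]
orientation: [-0.0, 0.193, 0.981, -0.0]
contact_force: [-0.3, -0.9, -0.5]
width: 0.023
grip_force: 30.0
```

Run:
```python
from h import *
st();c=capture('wrist');save(c,'w11');np.savez('w11.npz',**c)
p=blob(c,.087,.1,(.5685,.232),.013)
```

```text
t 22.72 tcp [568.1 232.8 162.6] phi 67.8 toolz [-0. -0. -1.] w 0.023 g 30.0 f [-0.3 -0.9 -0.5] j [ 0.29  0.62  1.51 -0.    1.01 -0.89]
1785 z 0.0921 mean [567.5 232.6  91.9] (568.4, 232.5, 23.2, 25.3, 67.7)
```

View pics/w11.png

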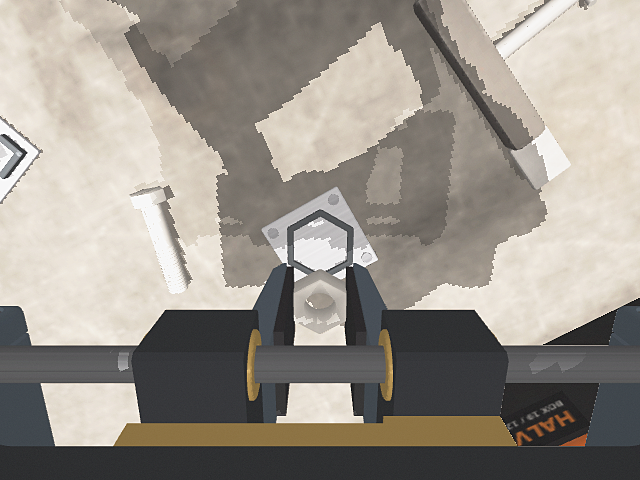

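Run:
```python
from h import *
c=dict(np.load('w11.npz'))
g=cv2.cvtColor(c['pixels'],cv2.COLOR_RGB2GRAY)
print('centre',ray(c,(320.5,243.5),.007)*1000)
print([ (ray(c,q,.004)*1000).round(1).tolist() for q in [(261,230),(336,187),(379,259)]])
P=ray(c,[(261,230),(379,259)],.004).mean(0)*1000; print(P)
```

```text
centre [[567.42028868 233.73423945   7.        ]]
[[[545.6, 201.8, 4.0]], [[538.0, 256.1, 4.0]], [[592.6, 264.5, 4.0]]]
[569.11800944 233.15980417   4.        ]
```

The nest centre, about (568,233), matches the held nut, seen at columns 320/320. I'll lower and release.

Emit:
apply_moves([
  {"delta_pos":[0,0.02,-0.6],"rot":[0,0,0],"gripper":-1},
  {"delta_pos":[0,0,-0.9],"rot":[0,0,0],"gripper":-1},
  {"delta_pos":[0,0,-0.8],"rot":[0,0,0],"gripper":-1},
  {"delta_pos":[0,0,-0.5],"rot":[0,0,0],"gripper":-1},
  {"delta_pos":[0,0,-0.21],"rot":[0,0,0],"gripper":-1},
  {"delta_pos":[0,0,0],"rot":[0,0,0],"gripper":-1},
  {"delta_pos":[0,0,0],"rot":[0,0,0],"gripper":-1},
  {"delta_pos":[0,0,0],"rot":[0,0,0],"gripper":0.2},
])

```text
clock: 23.43
eef_pos: [0.5688, 0.232, 0.0879]
orientation: [0.0, 0.194, 0.981, 0.0]
contact_force: [-0.2, -0.3, -0.7]
width: 0.0268
grip_force: 0.0
```

Emit:
apply_moves([
  {"delta_pos":[0,0,0],"rot":[0,0,0],"gripper":0.2},
  {"delta_pos":[0,0,0],"rot":[0,0,0],"gripper":0.2},
  {"delta_pos":[0,0,0],"rot":[0,0,0],"gripper":0.2},
  {"delta_pos":[0,0,0.4],"rot":[0,0,0],"gripper":0.2},
  {"delta_pos":[0,0,0.8],"rot":[0,0,0],"gripper":0.2},
  {"delta_pos":[0,0,0.8],"rot":[0,0,0],"gripper":0.2},
  {"delta_pos":[0,0,0.8],"rot":[0,0,0],"gripper":0.2},
  {"delta_pos":[0,0,0.8],"rot":[0,0,0],"gripper":0.2},
])

```text
clock: 24.1
eef_pos: [0.5683, 0.2323, 0.1791]
orientation: [0.0, 0.194, 0.981, 0.0]
contact_force: [-0.3, 1.0, 0.6]
width: 0.0546
grip_force: 0.0
```

Run:
```python
from h import *
capture('wrist');capture('wrist');st();c=capture('wrist');save(c,'w12')
p=blob(c,.0125,.04,(.5685,.232),.035)
t=capture('top')
blob(t,.03,.06,(.44,.03)); blob(t,.03,.06,(.427,-.146),.06); blob(t,.0155,.04,(.579,-.14),.04); blob(t,.022,.06,(.335,-.29),.06)
a=cv2.resize(t['pixels'][150:310,160:480,::-1],(640,320),interpolation=2)
b=cv2.resize(c['pixels'][:,:,::-1],(320,240))
o=np.zeros((560,640,3),np.uint8); o[:320]=a; o[320:,:320]=b; cv2.imwrite('pics/final.png',o)
```

```text
t 24.2 tcp [569.8 232.8 181.3] phi 67.7 toolz [ 0.005  0.002 -1.   ] w 0.0548 g 0.0 f [-0.3  0.1 -0.2] j [ 0.29  0.6   1.49  0.    1.04 -0.89]
827 z 0.0167 mean [567.9 232.7  16.6] (568.5, 232.5, 24.0, 26.5, 8.0)
689 z 0.0439 mean [438.8  28.5  43.7] (439.8, 29.0, 40.8, 84.7, 23.0)
511 z 0.0419 mean [ 425.1 -146.6   41.5] (426.2, -147.0, 33.6, 80.2, -5.0)
146 z 0.0233 mean [ 577.2 -140.7   22.9] (577.9, -140.9, 34.5, 37.2, -68.9)
515 z 0.0313 mean [ 335.5 -281.7   30.8] (335.3, -281.9, 32.7, 81.1, 35.2)
```

View pics/final.png

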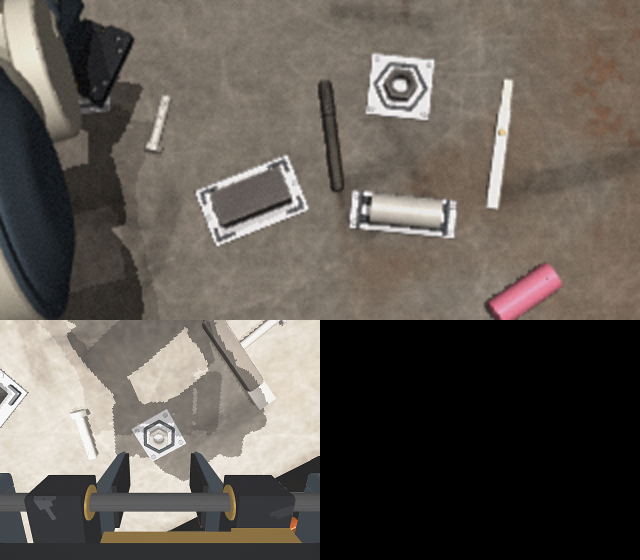

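The picture shows the tube, pipe and big nut each in its holder, and the wrist inset shows the small nut inside its rim at (159,435). Their heights confirm they are fully down, and the pink decoy hasn't moved.

```bash
python3 -c "
from cell import *
print(close_job())"
```

```text
the job is handed in; nothing more can be done
None
```

All four parts are flat and fully down in their own holders and let go, the pink look-alike was left alone, and the job was handed in at about 24 s on the robot's clock.

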